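# Clear the shoe last off the heel-nailing jig and load the heel block

## Task

Someone left a shoe last standing on the heel-nailing jig, right over its pocket. First stand the last on its sole on the cork mat and let go of it; then lay the stacked heel block, which stands on its flat end, into the jig's pocket, flat and fully home, its rounded end in the pocket's rounded end. Leave the other things on the table where they are.

Things in the scene. Friction and masses are not known exactly. Their poses are not given: they have to be found in the camera images.
- last: wooden shoe last (foot form), 201 mm long, 74 wide at the ball of the foot, flat sole, about 0.42 kg, balanced near the origin. Origin: on the sole's underside, 97 mm from the heel's back; x points to the toe, z up. At the rear stands the ankle cone, upright flat cheeks 40 mm apart in y, from x = -80 to 0 mm, clear of the foot from z = 58 mm up to its top at 104 mm
- last_cone (a point): point in the middle of the last's ankle cone where it can be gripped across its cheeks (along the last's y): 85 mm above the sole, 36 mm behind the origin
- jig: heel-nailing jig, fixed: dark steel plate 160 x 130 mm, 10 thick, on it an aluminium wall 12 thick and 12 high (top at 22 mm) round a D-shaped pocket, open above. Origin: on the table under the pocket's centre; x points along the pocket from its rounded end to its flat end, y across it, z up
- pocket (a point): centre of the pocket's floor, 10 mm above the table, axes as the jig's. The pocket is 83 mm long in x and 63 wide in y: flat end at x = +41.5 mm, rounded end (radius 31.5, centred at x = -10 mm) at x = -41.5 mm. It is 12 mm deep and leaves 1.5 mm all round the heel block
- heel: stacked wooden heel block, D-shaped: 80 mm long, 60 wide, 34 thick, one end flat, the other rounded (radius 30); 0.13 kg. It starts standing on its flat end. Origin: centre of the flat end; z points to the rounded end, y across the 60 mm width (flat parallel sides for 50 mm from the flat end), x through the thickness. Either broad face may lie down in the pocket
- heel_mid (a point): middle of the heel block, 40 mm from its flat end, axes as heel
- heel_nose (a point): outermost point of the heel block's rounded end, 80 mm from its flat end
- mat: cork mat, fixed, 240 x 150 mm and 4 thick. Origin: centre of its underside; x along its long side, z up
- weight: bystander, not to be disturbed: dark steel hand weight with a knob, 90 mm across, 125 tall (mm). Origin: centre of its underside
- water: bystander, not to be disturbed: clear water bottle, 64 across, 190 tall (mm). Origin: centre of its underside
- glue: bystander, not to be disturbed: black bottle, 60 across, 150 tall (mm). Origin: centre of its underside
- pot: bystander, not to be disturbed: white lidded pot, 66 across, 55 tall (mm), standing on the far side of the heel block. Origin: centre of its underside
- tumbler: bystander, not to be disturbed: clear plastic cup, 68 across, 85 tall (mm), beyond the cork mat. Origin: centre of its underside
- spool: bystander, not to be disturbed: grey cone of thread, 68 across, 100 tall (mm). Origin: centre of its underside
- can: bystander, not to be disturbed: metal can with paper label, 68 across, 110 tall (mm). Origin: centre of its underside
Mind the look-alikes: they are no part of the job. Several things look just like the heel: the one meant starts farthest from the robot's base.

How it is judged:
On the way, in this order (a step that is already met when the one before it is completed fails the run):
1. the last stands on its sole on the cork mat, let go (x of last in the frame of mat between -0.09 and 0.09 m and y of last in the frame of mat between -0.06 and 0.06 m and z of last in the frame of mat below 0.008 m and angle between last's own z axis and vertical below 0.08 rad and linear speed of last below 0.03 m/s and contact force between the fingers and last below 0.1 N), for 0.2 s.
2. the heel block lies flat and fully down in the jig's pocket, rounded end to rounded end (horizontal distance between heel_mid and pocket below 0.004 m and z of heel_mid in the frame of pocket between 0.0145 and 0.0195 m and x of heel_nose in the frame of pocket below -0.03 m and angle between the x axis of heel and the z axis of jig, either way round below 0.05 rad and angle between the z axis of heel and the x axis of jig, either way round below 0.07 rad), for 0.2 s.
At the end, for the whole second after the job is handed in: Last upright (0.08 rad) on its sole on the mat, its origin within 90 mm lengthwise and 60 mm crosswise of the mat's centre; heel block on the pocket's floor (height 2.5 mm, centre 4 mm, flat 0.05 rad, square 0.07 rad), rounded end in rounded end; both at rest (all of step 2 and x of last in the frame of mat between -0.09 and 0.09 m and y of last in the frame of mat between -0.06 and 0.06 m and z of last in the frame of mat below 0.008 m and angle between last's own z axis and vertical below 0.08 rad and linear speed of each of heel, last below 0.02 m/s); the robot touches nothing.
It fails at once if a bystander is shifted by more than 30 mm or knocked over (distance of any of weight, water, glue, pot, tumbler, spool, can from where it was at the start of the episode above 0.03 m or angle between any of weight, water, glue, pot, tumbler, spool, can's own z axis and vertical above 0.5 rad).
It also fails if it takes over 72 s, if anything falls off the work surface, if the arm or the gripper's body presses on something with over 40 N, if the wrist force passes 120 N, or if a joint passes its speed limit or range.

## Robot

A 6-joint arm with a two-finger parallel gripper is mounted at the origin on the work surface. World frame = base frame: x ahead of the robot, y to its left, z up, the work surface at z = 0. Lengths are in m, angles in rad, forces in N, time in s.
With the tool pointing down it reaches from about 0.35 to 0.775 m from the base axis. Payload 5.5 kg.
Tool frame: the origin (TCP) lies on the centre line of the jaws, within the pads' length; the fingertips stand 11 mm ahead of it and the grasp point (between the pads) lies 8 mm behind it; z points along the fingers, y is the line along which they close (so a half turn about z gives the same grasp; the last joint's range is limited). The gripper opens to 85 mm and grips with 20 to 120 N. Pads are 22 mm wide; open, the fingers measure 114 mm over their backs; the gripper's body (76 mm by 85 mm) begins 54 mm behind the grasp point. The pads swing forward as they close: fully open they stand 13 mm farther back than shut.
Start: joints at [-1.419, 0.313, 0.046, 1.304, 0, 1.431], TCP at [0.165, -0.551, 0.242] pointing down, gripper open.
Joint ranges: [-2.76, 2.76], [-0.86, 1.69], [-1.03, 1.26], [-2.2, 2.34], [-1.47, 1.5], [-3.14, 3.14]. Speed limits (rad/s): [2.57, 2.57, 3.14, 3.14, 3.14, 3.14].

## Interface

Orientations are given as a unit quaternion [w, x, y, z].
In Python, from workcell import get_state, eyes, env gives the robot as it stands.
- The arm moves only by the shell command python3 -m inch 'ROWS' [OPENING] [FORCE]. ROWS is JSON, one flat list of numbers, 4 for each row, row after row: the shift along the tool's x, y, z in cm, then the turn about the tool's z in rad. A call has exactly 5 rows; each row shifts and turns the commanded pose from where the row before left it, along the tool's axes as they then stand; what a row does not reach is not made up. A row lasts 1/12 s, in which the tool goes at most 41.7 mm and 7.16 degrees, less where a joint would pass 70% of its speed; a pose out of reach is approached as far as the arm can. A call is refused whole if a number of a shift passes 4.17 or a number of a turn 0.125, either way. A call with a gripper value outside its range is refused whole. OPENING is the opening, from -1 (shut) to 1 (fully open), set as the call begins (- or left out, the last holds). The fingers move at their own pace and stop on an object; FORCE is the grip in N (left out, the last holds). Time passes only in rows, so rows that do not move let the fingers close, or fill a call up. It gives the time, the measured TCP pose, the force, the opening and the grip force at its end, in the units of the state.
- get_state(): the state, without advancing time (a new reading comes with each control period).
- eyes.read_camera(name): name is "scene" or "top" or "wrist"; returns the picture (480x640x3 uint8, red, green, blue); there is no depth.
- eyes.camera_info(name): a dict with "fovy" (degrees; the focal length in pixels is half the picture's height over the tangent of half this angle, whatever the lens; pixels are square), "cx", "cy" (the principal point, pixels), "D" ([k1, k2, p1, p2, k3] as OpenCV has them; the pictures are not rectified), "xyz" and "orientation" of the camera in the world. Camera axes: x right, y down, z forward; pixel columns grow to the right and rows downward; lengths in m; the calibration is good to about 2 mm. A picture is of the moment at which its call begins: read the wrist's pose just before it. camera_info takes no time and is no camera call; for the wrist camera it gives the pose at the moment of the call.
- env.hand_in(): hands the job in; it is judged then, once.
The state is a dict: "clock": time; "joint_pos": joint angles; "qvel": joint speeds; "tau": joint torques, N m; "tcp_pos": TCP position; "orientation": TCP orientation; "wrist_force": force on the tool from outside, world axes, zero at the start; "ft_torque": the same for the moment, N m; "finger_gap": finger opening in m; "grip_force": force on a finger pad.
Only numpy, scipy, OpenCV 4.12 (cv2) and the standard library are available. Lean on these libraries where they do the work, as an engineer would, in place of code of your own. Each camera call takes 0.05 s, during which the arm holds its last target. There are 200 camera calls.

## Working session

There is one attempt and no reset: what is moved stays moved. The work goes in short steps, Python scripts to look and compute and a shell command to move; the robot and the scene stay as the last step left them, time stands still between calls to the robot, and variables do not carry over. Pictures are saved under pics/ and viewed, at most 11 in all, crops included, and the job is handed in when it is done.

```bash
mkdir -p pics; ls
python3 - <<'E'
from workcell import get_state, eyes, env
import cv2
for n in("scene","top"):
    im=eyes.read_camera(n); cv2.imwrite(f"pics/{n}0.png",im[:,:,::-1]); print(n,eyes.camera_info(n))
print(eyes.camera_info("wrist"));print(get_state())
E
```

```text
pics
scene {'fovy': 46.142550450404094, 'cx': 321.394091292081, 'cy': 236.35041348020857, 'D': array([-0.15081711,  0.        ,  0.        ,  0.        ,  0.        ]), 'xyz': array([ 0.93075307, -0.57371882,  1.24265106]), 'orientation': array([-0.2533826 ,  0.92706119,  0.26701019, -0.07113627])}
top {'fovy': 45.10100335286179, 'cx': 318.09215673178704, 'cy': 244.66006096692817, 'D': array([-0.16449291,  0.        ,  0.        ,  0.        ,  0.        ]), 'xyz': array([0.36435548, 0.01710917, 1.3104086 ]), 'orientation': array([-0.05328168,  0.71165384, -0.697971  ,  0.05955133])}
{'fovy': 68.1472800466828, 'cx': 319.70358196936184, 'cy': 241.1245658900839, 'D': array([-0.02146404,  0.        ,  0.        ,  0.        ,  0.        ]), 'xyz': array([ 0.22995168, -0.52933566,  0.37350331]), 'orientation': array([ 0.10812962,  0.79482744, -0.59150782, -0.0817057 ])}
{'clock': 0.1, 'joint_pos': array([-1.41860500e+00,  3.13945440e-01,  4.50899874e-02,  1.30363038e+00,
        2.68974022e-05,  1.43120005e+00]), 'qvel': array([ 3.41405330e-04, -1.39173832e-03,  1.52627135e-03, -1.47555619e-05,
       -7.11168788e-04, -1.33019924e-03]), 'tau': array([ 2.69262200e-03, -4.81724060e+01,  2.99245101e+01,  1.27145709e-02,
       -3.45994056e-05,  1.63412000e-05]), 'tcp_pos': array([ 0.16533865, -0.550246  ,  0.24148553]), 'orientation': array([-8.44822273e-04,  9.89376011e-01,  1.45376733e-01,  8.12860458e-06]), 'wrist_force': array([0.16877679, 0.01075497, 0.4427141 ]), 'ft_torque': array([ 0.00416677, -0.00221782, -0.01122984]), 'grip_force': 0.0, 'finger_gap': 0.08529257815218788}
```

View pics/top0.png

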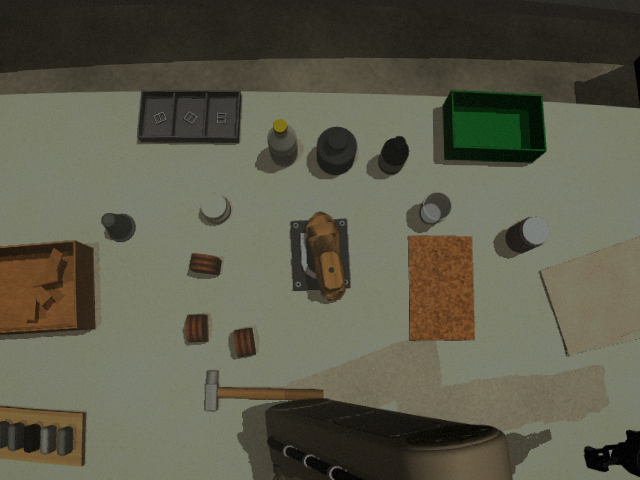

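View pics/scene0.png

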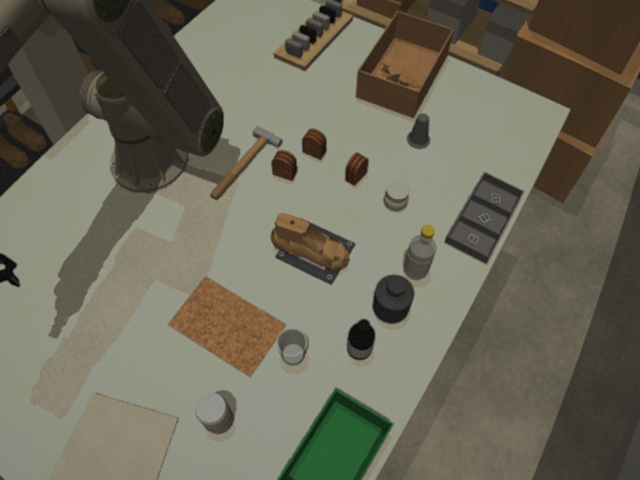

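The top view shows the last on the jig around (325,258), with its toe up the picture (+x). The mat is at (440,288). The real heel is the farthest block at (205,264), with the pot above it at (215,208). The scene view agrees with this.

```bash
cat > h.py <<'E'
import numpy as np, cv2
from scipy.spatial.transform import Rotation as R
from workcell import get_state, eyes, env
def cam(n):
    c=eyes.camera_info(n); f=240/np.tan(np.radians(c["fovy"])/2)
    K=np.array([[f,0,c["cx"]],[0,f,c["cy"]],[0,0,1]])
    q=c["orientation"]; return K,np.array(c["D"]),np.array(c["xyz"]),R.from_quat([q[1],q[2],q[3],q[0]]).as_matrix()
def cast(C,px,z):
    K,D,p,M=C
    u=cv2.undistortPoints(np.array(px,float).reshape(-1,1,2),K,D).reshape(-1,2)
    d=np.c_[u,np.ones(len(u))]@M.T
    return p+d*((z-p[2])/d[:,2])[:,None]
def proj(C,P):
    K,D,p,M=C
    return cv2.projectPoints((np.array(P,float).reshape(-1,3)-p)@M,np.zeros(3),np.zeros(3),K,D)[0].reshape(-1,2)
def tool():
    s=get_state(); q=s["orientation"]; M=R.from_quat([q[1],q[2],q[3],q[0]]).as_matrix()
    return s,np.array(s["tcp_pos"]),M
def togo(target,yd=None):
    """cm in tool axes to target; turn (rad) about tool z putting tool y along world angle yd (deg, mod 180)"""
    s,p,M=tool(); d=(np.array(target)-p)@M*100
    a=np.arctan2(M[1,1],M[0,1]); print("tcp",p.round(4),"ydeg",np.degrees(a).round(2),"j6",round(s["joint_pos"][5],3),"t",s["clock"])
    t=None
    if yd is not None:
        e=(np.radians(yd)-a+np.pi/2)%np.pi-np.pi/2; t=-e
    print("go cm (current tool axes)",d.round(2),"turn",t)
E
python3 - <<'E'
from h import *
im=cv2.imread("pics/top0.png"); C=cam("top"); hsv=cv2.cvtColor(im,cv2.COLOR_BGR2HSV)
m=cv2.inRange(hsv,(3,120,60),(20,255,255)); m[:, :380]=0; m[:,500:]=0
c=max(cv2.findContours(m,0,2)[0],key=cv2.contourArea); b=cv2.boxPoints(cv2.minAreaRect(c)); print("mat",cast(C,b,.004)[:,:2].round(3), cast(C,b,.004).mean(0).round(3))
print("plate",cast(C,[[291,220],[348,219],[351,290],[293,291]],.010).round(3)[:,:2])
names=dict(pot=(216,208,.05),tumb=(431,212,0),can=(535,231,.11),glue=(391,160,0),weight=(336,155,.05),water=(284,150,.05),spool=(122,230,0),hB=(197,328,.04),hC=(245,342,.04),heel=(205,264,.06))
for k,v in names.items(): print(k,cast(C,[v[:2]],v[2]).round(3)[0,:2])
cv2.imwrite("pics/c1.png",cv2.resize(np.hstack([im[195:315,280:380],im[195:315,170:270]]),None,fx=4,fy=4,interpolation=cv2.INTER_CUBIC))
E
```

```text
mat [[ 0.599 -0.2  ]
 [ 0.606 -0.351]
 [ 0.365 -0.352]
 [ 0.361 -0.203]] [ 0.483 -0.276  0.004]
plate [[ 0.63   0.071]
 [ 0.635 -0.06 ]
 [ 0.472 -0.069]
 [ 0.467  0.062]]
pot [0.646 0.238]
tumb [ 0.658 -0.255]
can [ 0.597 -0.463]
glue [ 0.782 -0.162]
weight [ 0.775 -0.029]
water [0.784 0.09 ]
spool [0.601 0.468]
hB [0.379 0.27 ]
hC [0.351 0.163]
heel [0.518 0.255]
```

View pics/c1.png

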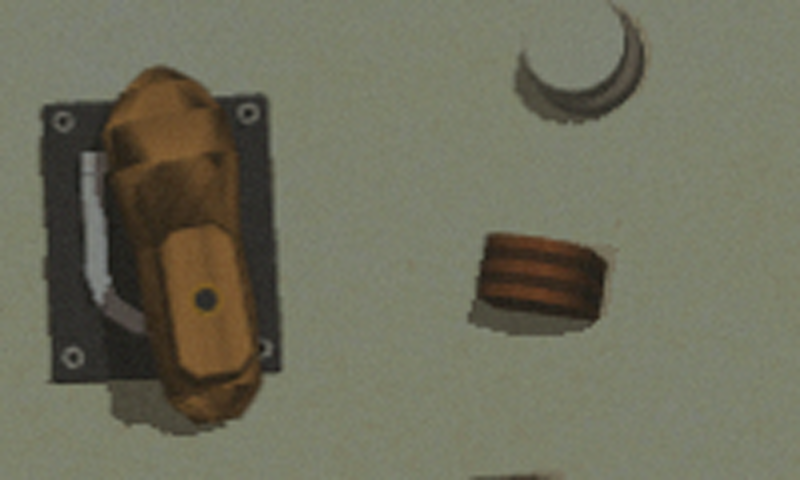

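The crop shows the pocket's flat end up (+x) and its rounded end toward the robot (-x). The cone top runs from crop (200,225) to (217,378). The heel's layers stack along roughly world x, with its width roughly along y.

Run:
```python
from h import *
C=cam("top")
A=np.array([[200,226],[217,378]])/4+[280,195]
P=cast(C,A,.126); print(P.round(4)); d=P[0]-P[1]; print("len",np.linalg.norm(d),"yaw",np.degrees(np.arctan2(d[1],d[0])))
u=d/np.linalg.norm(d); g=(P[0]+P[1])/2+u*.004; print(g)
yaw=np.degrees(np.arctan2(d[1],d[0]))
togo([g[0],g[1],.2],yaw+90)
W=np.array([[490,235],[606,255],[598,318],[478,298]])/4+[170,195]  # heel top ends
print("heel top outline",cast(C,W,.06).round(4))
```

```text
[[ 0.5414 -0.0166  0.126 ]
 [ 0.4627 -0.0265  0.126 ]]
len 0.07932708456069165 yaw 7.21173841206626
[ 0.50604091 -0.02106031  0.126     ]
tcp [ 0.1653 -0.5502  0.2415] ydeg -73.28 j6 1.431 t 0.1
go cm (current tool axes) [ 47.85 -40.87   4.23] turn 0.1659192225851367
heel top outline [[ 5.447e-01  6.340e-02  6.000e-02]
 [ 5.349e-01 -1.000e-04  6.000e-02]
 [ 5.003e-01  3.600e-03  6.000e-02]
 [ 5.099e-01  6.910e-02  6.000e-02]]
```

```bash
python3 -m inch '[3,-2.55,0,0,3,-2.55,0,0,3,-2.55,0,0,3,-2.55,0,0,3,-2.55,0,0]' 1
python3 -m inch '[3,-2.55,0,0,3,-2.55,0,0,3,-2.55,0,0,3,-2.55,0,0,3,-2.55,0,0]'
python3 -m inch '[3,-2.55,0,0,3,-2.55,0,0,3,-2.55,0,0,3,-2.55,0,0,3,-2.55,0,0]'
python3 -m inch '[2,-2,1,0,0,0,1,0.08,0,0,1,0.086,0,0,0,0,0,0,0,0]'
python3 - <<'E'
from h import *
togo([.506,-.0211,.15],97.2)
cv2.imwrite("pics/w1.png",eyes.read_camera("wrist")[:,:,::-1])
E
```

```text
clock: 0.52
tcp_pos: [0.2728, -0.3836, 0.2418]
orientation: [-0.0, 0.989, 0.145, -0.0]
wrist_force: [1.3, 0.2, 0.3]
finger_gap: 0.0853
grip_force: 0.0
clock: 0.93
tcp_pos: [0.3798, -0.2183, 0.2421]
orientation: [-0.0, 0.989, 0.145, -0.0]
wrist_force: [0.4, -1.2, -0.0]
finger_gap: 0.0856
grip_force: 0.0
clock: 1.35
tcp_pos: [0.4868, -0.0529, 0.2421]
orientation: [0.0, 0.989, 0.145, -0.0]
wrist_force: [-0.1, -1.5, 0.4]
finger_gap: 0.0856
grip_force: 0.0
clock: 1.77
tcp_pos: [0.4991, -0.0297, 0.2116]
orientation: [-0.0, 0.998, 0.064, -0.001]
wrist_force: [0.5, 0.2, -0.4]
finger_gap: 0.0855
grip_force: 0.0
tcp [ 0.4991 -0.0297  0.2116] ydeg -82.64 j6 2.793 t 1.7667
go cm (current tool axes) [ 0.81 -0.76  6.16] turn 0.002792965073419751
```

View pics/w1.png

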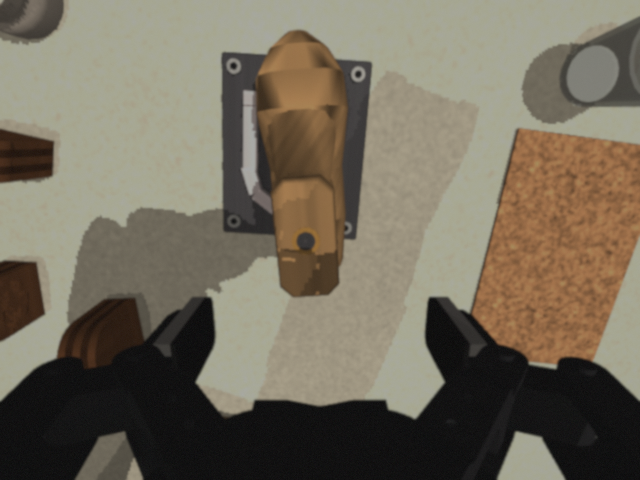

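The wrist view shows the cone top clearly. Its side edges run from about (273,195)/(336,195) to (277,252)/(339,252), close to aligned with the tool.

Run:
```python
from h import *
C=cam("wrist")
P=cast(C,[[273,195],[336,195],[277,252],[339,252],[305,178],[308,253]],.126); print(P.round(4))
f,b=(P[0]+P[1])/2,(P[2]+P[3])/2; d=f-b; print(np.degrees(np.arctan2(d[1],d[0])))
d=P[4]-P[5]; print(np.degrees(np.arctan2(d[1],d[0])),np.linalg.norm(d), (P[4]+P[5])/2)
```

```text
[[ 0.5315  0.0048  0.126 ]
 [ 0.5365 -0.0337  0.126 ]
 [ 0.4952 -0.0011  0.126 ]
 [ 0.5003 -0.0408  0.126 ]
 [ 0.5443 -0.0136  0.126 ]
 [ 0.4971 -0.021   0.126 ]]
10.132247588974431
8.962405293643705 0.04787403230452295 [ 0.52070364 -0.0173071   0.126     ]
```

```bash
python3 -m inch '[0.8,-0.9,0,-0.015,0,0,2.7,0,0,0,2.7,0,0,0,2.7,0,0,0,2.5,0]' 1
python3 -m inch '[0,0,0.3,0,0,0,0,0,0,0,0,0,0,0,0,0,0,0,0,0]' -1 60
python3 -m inch '[0,0,0,0,0,0,0,0,0,0,0,0,0,0,0,0,0,0,0,0]'
```

```text
clock: 2.23
tcp_pos: [0.5074, -0.0201, 0.1059]
orientation: [0.0, 0.997, 0.071, 0.001]
wrist_force: [0.3, -0.0, -0.1]
finger_gap: 0.085
grip_force: 0.0
clock: 2.65
tcp_pos: [0.5082, -0.0202, 0.1055]
orientation: [0.0, 0.998, 0.071, 0.002]
wrist_force: [-1.4, 2.0, 5.0]
finger_gap: 0.0392
grip_force: 59.9
clock: 3.07
tcp_pos: [0.5082, -0.0202, 0.1055]
orientation: [0.0, 0.998, 0.071, 0.002]
wrist_force: [-1.3, 0.9, 6.4]
finger_gap: 0.0393
grip_force: 60.1
```

```bash
python3 -m inch '[0,0,-1,0,0,0,-1.5,0,0,0,-1.5,0,0,0,-1,0,0,0,0,0]'
python3 - <<'E'
from h import *
C=cam("wrist"); cv2.imwrite("pics/w2.png",eyes.read_camera("wrist")[:,:,::-1]); cv2.imwrite("pics/t2.png",eyes.read_camera("top")[:,:,::-1])
togo([.418,-.276,.16],90)
print(get_state()["wrist_force"],get_state()["ft_torque"])
E
```

```text
clock: 3.48
tcp_pos: [0.5079, -0.0205, 0.1558]
orientation: [0.001, 0.998, 0.07, 0.002]
wrist_force: [0.2, 0.4, -4.2]
finger_gap: 0.0389
grip_force: 59.9
tcp [ 0.5066 -0.0202  0.1535] ydeg -81.94 j6 2.803 t 3.5833
go cm (current tool axes) [-12.36  24.08  -0.65] turn 0.1407543079155733
[-0.63338835  0.29945405 -5.01780043] [-0.0928012   0.1377946  -0.01596059]
```

View pics/w2.png

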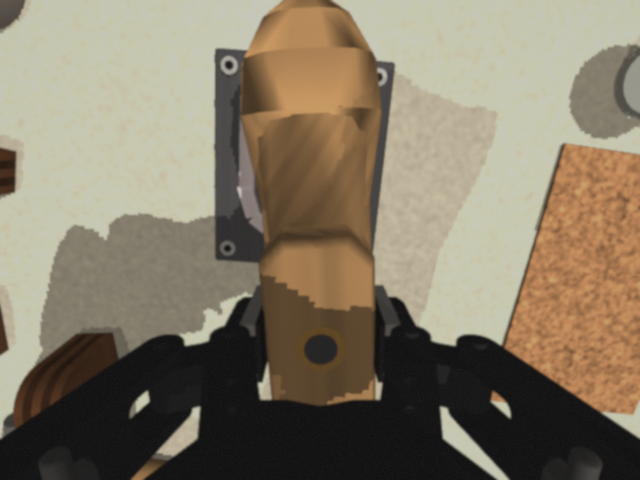

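The last is held firmly, level in the jaws, and clear of the jig. The mat is at the right of the view. Carrying it over.

```bash
python3 -m inch '[-0.7,1.4,0,0,-1.4,2.8,0,0,-1.5,3,0,0,-1.5,3,0,0,-1.5,3,0,0]' - 80
python3 -m inch '[-1.5,3,0,0,-1.5,3,0,0,-1.4,2.8,0,0,-1.0,2,0,0,-0.3,0.6,0,0]'
python3 -m inch '[0,0,1,0,0,0,1.5,0,0,0,1.5,0,0,0,1,0,0,0,0.4,0]'
python3 - <<'E'
from h import *
togo([.419,-.281,.0875],98)
print(get_state()["wrist_force"])
E
```

```text
clock: 4.0
tcp_pos: [0.4583, -0.1608, 0.1521]
orientation: [-0.0, 0.997, 0.071, -0.001]
wrist_force: [1.2, 0.4, -4.4]
finger_gap: 0.0392
grip_force: 83.4
clock: 4.42
tcp_pos: [0.4178, -0.2839, 0.1522]
orientation: [0.0, 0.998, 0.068, -0.001]
wrist_force: [1.0, -0.8, -3.8]
finger_gap: 0.0388
grip_force: 83.4
clock: 4.83
tcp_pos: [0.4182, -0.2785, 0.0966]
orientation: [-0.002, 0.997, 0.071, -0.002]
wrist_force: [-0.4, -0.1, -4.0]
finger_gap: 0.0391
grip_force: 83.3
tcp [ 0.4182 -0.2785  0.0966] ydeg -81.85 j6 2.252 t 4.8333
go cm (current tool axes) [0.05 0.26 0.91] turn 0.0025644730472533794
[-0.36758433 -0.13659425 -3.9618544 ]
```

```bash
python3 -m inch '[0,0,0.3,0,0,0,0.2,0,0,0,0.2,0,0,0,0.1,0,0,0,0,0]'
python3 -m inch '[0,0,0.1,0,0,0,0.1,0,0,0,0.05,0,0,0,0,0,0,0,0,0]'
```

```text
clock: 5.25
tcp_pos: [0.4196, -0.2811, 0.0916]
orientation: [0.0, 0.998, 0.07, 0.0]
wrist_force: [0.7, -0.1, -2.8]
finger_gap: 0.0394
grip_force: 83.3
clock: 5.67
tcp_pos: [0.4193, -0.281, 0.0888]
orientation: [0.0, 0.998, 0.07, 0.0]
wrist_force: [-0.4, 1.3, -3.8]
finger_gap: 0.0387
grip_force: 83.3
```

```bash
python3 -m inch '[0,0,0.1,0,0,0,0.05,0,0,0,0.05,0,0,0,0,0,0,0,0,0]'
python3 -m inch '[0,0,0.1,0,0,0,0.05,0,0,0,0.05,0,0,0,0,0,0,0,0,0]'
```

```text
clock: 6.08
tcp_pos: [0.4192, -0.2811, 0.0877]
orientation: [0.0, 0.998, 0.07, 0.0]
wrist_force: [-4.3, 1.3, 3.7]
finger_gap: 0.0391
grip_force: 84.5
clock: 6.5
tcp_pos: [0.4192, -0.281, 0.0876]
orientation: [0.001, 0.998, 0.07, 0.0]
wrist_force: [-7.6, 5.0, 20.5]
finger_gap: 0.0389
grip_force: 86.2
```

```bash
python3 -m inch '[0,0,-0.15,0,0,0,0,0,0,0,0,0,0,0,0,0,0,0,0,0]' 1 20
python3 -m inch '[0,0,0,0,0,0,-1,0,0,0,-3,0,0,0,-4,0,0,0,-4,0]' 1
python3 -m inch '[0,-3,-1,0,0,-4,0,0,0,-4,0,0,0,-4,0,0,0,-4,0,0]'
python3 - <<'E'
from h import *
cv2.imwrite("pics/t3.png",eyes.read_camera("top")[:,:,::-1]);cv2.imwrite("pics/s3.png",eyes.read_camera("scene")[:,:,::-1]);togo([.5,.25,.2],90)
a=cv2.imread("pics/t3.png")[190:350,180:480];b=cv2.imread("pics/s3.png")[130:380,150:450]
cv2.imwrite("pics/c3.png",np.vstack([cv2.resize(a,None,fx=2,fy=2)[:, :600],cv2.resize(b,(336,280)).repeat(1,0) if 0 else cv2.copyMakeBorder(cv2.resize(b,(336,280)),0,0,0,264,0)]))
E
```

```text
clock: 6.92
tcp_pos: [0.4194, -0.281, 0.0861]
orientation: [-0.0, 0.998, 0.07, 0.0]
wrist_force: [0.1, -0.1, -0.6]
finger_gap: 0.0853
grip_force: 0.0
clock: 7.33
tcp_pos: [0.4185, -0.2802, 0.2074]
orientation: [-0.001, 0.998, 0.07, -0.001]
wrist_force: [0.1, -0.1, -0.1]
finger_gap: 0.0856
grip_force: 0.0
clock: 7.75
tcp_pos: [0.3921, -0.0914, 0.2171]
orientation: [0.0, 0.998, 0.07, 0.001]
wrist_force: [1.0, 0.9, -0.8]
finger_gap: 0.0854
grip_force: 0.0
tcp [ 0.3907 -0.088   0.217 ] ydeg -81.58 j6 2.571 t 7.85
go cm (current tool axes) [ 15.76 -31.83   1.75] turn 0.14700909179841837
```

View pics/c3.png

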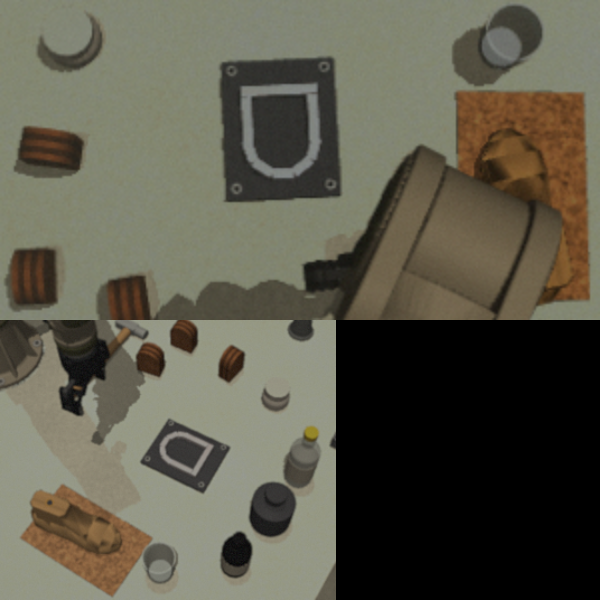

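The last stands on the mat. The pocket is now in view, with its rounded end toward the robot. I'll turn the wrist half a turn for joint range, and measure the jig and heel from this top view.

```bash
for i in 1 2 3 4; do :; done
python3 -m inch '[0,0,0,-0.125,0,0,0,-0.125,0,0,0,-0.125,0,0,0,-0.125,0,0,0,-0.125]' >/dev/null
python3 -m inch '[0,0,0,-0.125,0,0,0,-0.125,0,0,0,-0.125,0,0,0,-0.125,0,0,0,-0.125]' >/dev/null
python3 -m inch '[0,0,0,-0.125,0,0,0,-0.125,0,0,0,-0.125,0,0,0,-0.125,0,0,0,-0.125]' >/dev/null
python3 -m inch '[0,0,0,-0.125,0,0,0,-0.125,0,0,0,-0.125,0,0,0,-0.125,0,0,0,-0.125]' >/dev/null
python3 -m inch '[0,0,0,-0.125,0,0,0,-0.125,0,0,0,-0.125,0,0,0,-0.125,0,0,0,-0.125]'
python3 - <<'E'
from h import *
im=cv2.imread("pics/t3.png"); C=cam("top"); hsv=cv2.cvtColor(im,cv2.COLOR_BGR2HSV); g=im.max(2)
sub=(slice(210,300),slice(285,355))
# dark plate+wall: plate mask
m=np.zeros(g.shape,np.uint8); m[sub]=(g[sub]<85)*255
m=cv2.morphologyEx(m,cv2.MORPH_CLOSE,np.ones((9,9)))
c=max(cv2.findContours(m,0,1)[0],key=cv2.contourArea); b=cv2.boxPoints(cv2.minAreaRect(c)); print("plate px",b.round(1).tolist())
P=cast(C,b,.010); print("plate",P[:,:2].round(4),P.mean(0).round(4))
L=sorted([(np.linalg.norm(P[i]-P[(i+1)%4]),i) for i in range(4)]); print(L)
w=np.zeros(g.shape,np.uint8); s2=(slice(222,288),slice(294,346)); w[s2]=(g[s2]>105)*255
cs=max(cv2.findContours(w,0,1)[0],key=cv2.contourArea); wb=cv2.boxPoints(cv2.minAreaRect(cv2.convexHull(cs))); W=cast(C,wb,.022); print("wall",W[:,:2].round(4),W.mean(0).round(4),cv2.contourArea(cs))
# heel
h=np.zeros(g.shape,np.uint8); s3=(slice(240,285),slice(183,230)); hh=hsv[s3]; h[s3]=((hh[...,1]>110)*255)
ch=max(cv2.findContours(h,0,1)[0],key=cv2.contourArea); hb=cv2.minAreaRect(ch); print("heel px",hb); print(cast(C,cv2.boxPoints(hb),.06)[:,:2].round(4),cast(C,[hb[0]],.05).round(4))
togo([.518,.255,.2],90)
E
```

```text
clock: 9.93
tcp_pos: [0.3929, -0.0934, 0.2169]
orientation: [0.0, -0.065, 0.998, -0.0]
wrist_force: [0.9, -0.4, 0.4]
finger_gap: 0.0853
grip_force: 0.0
plate px [[289.29998779296875, 220.3000030517578], [347.0, 218.0], [349.79998779296875, 288.5], [292.0, 290.70001220703125]]
plate [[ 0.6294  0.0746]
 [ 0.6373 -0.0579]
 [ 0.4752 -0.0658]
 [ 0.4677  0.0642]] [0.5524 0.0038 0.01  ]
[(np.float64(0.13023185621600653), 2), (np.float64(0.13271381153555342), 0), (np.float64(0.16197714806265276), 3), (np.float64(0.16226372273394105), 1)]
wall [[ 0.6003  0.0469]
 [ 0.6021 -0.0393]
 [ 0.4974 -0.0406]
 [ 0.4957  0.0444]] [0.5489 0.0028 0.022 ] 1532.5
heel px ((203.7991180419922, 262.006591796875), (26.30057716369629, 15.925726890563965), 7.594643592834473)
[[0.5081 0.2881]
 [0.5431 0.2852]
 [0.5366 0.227 ]
 [0.5017 0.2301]] [[0.5236 0.2594 0.05  ]]
tcp [ 0.3929 -0.0934  0.2169] ydeg 97.44 j6 -0.563 t 9.9333
go cm (current tool axes) [-16.91  32.93   1.68] turn 0.12983314570517246
```

```bash
python3 -m inch '[-1.9,3.7,0,0,-1.9,3.7,0,0,-1.9,3.7,0,0,-1.9,3.7,0,0,-1.9,3.7,0,0]' >/dev/null
python3 -m inch '[-1.9,3.7,0,0,-1.9,3.7,0,0,-1.9,3.7,0,0,-1.7,3.3,0,0.1,0,0,0,0.1]'
python3 -m inch '[0,0,0,0,0,0,0,0,0,0,0,0,0,0,0,0,0,0,0,0]'
python3 - <<'E'
from h import *
togo([.52,.257,.2],85)
im=eyes.read_camera("wrist")[:,:,::-1]; cv2.imwrite("pics/w4.png",im)
print(proj(cam("wrist"),[[.52,.257,.08],[.52,.257,0]]))
E
```

```text
clock: 10.77
tcp_pos: [0.522, 0.2599, 0.2158]
orientation: [0.001, 0.038, 0.999, 0.001]
wrist_force: [0.4, -0.4, -0.7]
finger_gap: 0.0854
grip_force: 0.0
clock: 11.18
tcp_pos: [0.5196, 0.2534, 0.2167]
orientation: [0.0, 0.038, 0.999, -0.0]
wrist_force: [-0.5, -0.2, 0.0]
finger_gap: 0.0854
grip_force: 0.0
tcp [0.5196 0.2534 0.2167] ydeg 85.62 j6 0.391 t 11.1833
go cm (current tool axes) [-0.01  0.36  1.67] turn 0.010826325103125756
[[322.14478082 233.5702241 ]
 [321.58103879 213.6384371 ]]
```

View pics/w4.png

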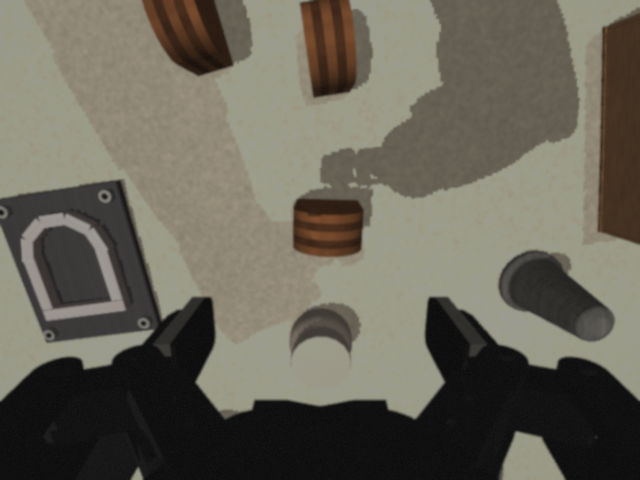

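The block appears at columns 293–363, with its top ridge over rows 213–255. It is square to the tool, and the pot lies at (322,350) on the far side.

Run:
```python
from h import *
C=cam("wrist"); im=cv2.imread("pics/w4.png")
print(cast(C,[[328,199],[328,213],[328,256]],.08).round(4)); print(cast(C,[[293,228],[363,228]],.055).round(4))
hsv=cv2.cvtColor(im,cv2.COLOR_BGR2HSV); print(hsv[190:262:3,328].tolist())
```

```text
[[0.4933 0.2635 0.08  ]
 [0.5041 0.2627 0.08  ]
 [0.5387 0.2603 0.08  ]]
[[0.5196 0.2323 0.055 ]
 [0.5242 0.2917 0.055 ]]
[[22, 47, 103], [21, 47, 104], [22, 45, 102], [17, 71, 72], [13, 141, 47], [12, 150, 46], [12, 136, 47], [11, 130, 47], [12, 150, 75], [12, 159, 117], [12, 158, 118], [12, 156, 103], [12, 154, 73], [11, 150, 73], [12, 157, 99], [11, 156, 118], [12, 156, 118], [12, 153, 85], [11, 149, 72], [11, 154, 68], [12, 155, 99], [12, 157, 109], [13, 98, 117], [21, 47, 147]]
```

```bash
python3 -m inch '[-0.1,0.87,0,0,0,0,3.5,0,0,0,3.5,0,0,0,3.5,0,0,0,3,0]' 1
python3 -m inch '[0,0,2.5,0,0,0,1.5,0,0,0,0.7,0,0,0,0,0,0,0,0,0]' 
python3 -m inch '[0,0,0,0,0,0,0,0,0,0,0,0,0,0,0,0,0,0,0,0]' -1 40
```

```text
clock: 11.65
tcp_pos: [0.5208, 0.2633, 0.0796]
orientation: [-0.0, 0.038, 0.999, 0.0]
wrist_force: [1.0, -0.2, -0.4]
finger_gap: 0.0853
grip_force: 0.0
clock: 12.07
tcp_pos: [0.5217, 0.2634, 0.0348]
orientation: [0.0, 0.038, 0.999, 0.0]
wrist_force: [0.8, -0.3, 0.8]
finger_gap: 0.0857
grip_force: 0.0
clock: 12.48
tcp_pos: [0.5227, 0.2635, 0.0361]
orientation: [0.002, 0.038, 0.999, 0.0]
wrist_force: [0.1, 0.4, 6.6]
finger_gap: 0.059
grip_force: 45.2
```

```bash
python3 -m inch '[0,0,-1,0,0,0,-2,0,0,0,-2,0,-0.7,-1,0,0,-1.5,-2.1,0,0]' 
python3 -m inch '[-1.9,-2.7,0,0,-1.9,-2.7,0,0,-1.7,-2.4,0,0,-1.05,-1.3,0,-0.06,0,0,0,-0.074]' 
python3 -m inch '[0,0,1,0,0,0,2,0,0,0,1.2,0,0,0,0.3,0,0,0,0,0]'
python3 - <<'E'
from h import *
togo([.6,.135,.0355],93.3); print(get_state()["wrist_force"])
E
```

```text
clock: 12.9
tcp_pos: [0.541, 0.2322, 0.086]
orientation: [0.001, 0.036, 0.999, 0.001]
wrist_force: [0.2, -0.4, -1.9]
finger_gap: 0.0594
grip_force: 44.3
clock: 13.32
tcp_pos: [0.6016, 0.1307, 0.0839]
orientation: [0.001, -0.028, 1.0, -0.001]
wrist_force: [0.3, 0.0, -0.9]
finger_gap: 0.0594
grip_force: 44.2
clock: 13.73
tcp_pos: [0.5976, 0.1349, 0.0376]
orientation: [-0.002, -0.029, 1.0, -0.0]
wrist_force: [-0.8, -1.4, 0.2]
finger_gap: 0.0592
grip_force: 44.4
tcp [0.5976 0.1349 0.0376] ydeg 93.29 j6 0.034 t 13.7333
go cm (current tool axes) [-0.24 -0.01  0.21] turn -0.0002377889857601012
[-0.8203578  -1.42376356  0.15902482]
```

```bash
python3 -m inch '[0,0,0.1,0,0,0,0.1,0,0,0,0,0,0,0,0,0,0,0,0,0]' 
python3 -m inch '[0,0,0,0,0,0,0,0,0,0,0,0,0,0,0,0,0,0,0,0]' 1 20
python3 -m inch '[0,0,-1,0,0,0,-3,0,0,0,-4,0,0,0,-4,0,-2,0,0,0]'
python3 -m inch '[-3,0,0,0,-1.2,0,0,0,0,0,2,0,0,0,3,0,0,0,2.5,0]' -1
python3 -m inch '[0,0,0.5,0,0,0,0,0,0,0,0,0,0,0,0,0,0,0,0,0]' -1
python3 - <<'E'
from h import *
togo([.58,.135,.075],93.3); cv2.imwrite("pics/s5.png",eyes.read_camera("scene")[130:330,200:500,::-1].repeat(2,0).repeat(2,1))
E
```

```text
clock: 14.15
tcp_pos: [0.5995, 0.135, 0.0377]
orientation: [0.0, -0.029, 1.0, -0.0]
wrist_force: [0.4, -0.0, -0.8]
finger_gap: 0.0591
grip_force: 44.3
clock: 14.57
tcp_pos: [0.5994, 0.1349, 0.0374]
orientation: [0.0, -0.029, 1.0, -0.0]
wrist_force: [-0.1, -0.4, -0.8]
finger_gap: 0.0851
grip_force: 0.0
clock: 14.98
tcp_pos: [0.6209, 0.1367, 0.1676]
orientation: [0.005, -0.029, 1.0, 0.0]
wrist_force: [1.3, 0.1, 1.1]
finger_gap: 0.0855
grip_force: 0.0
clock: 15.4
tcp_pos: [0.662, 0.1385, 0.0824]
orientation: [0.001, -0.029, 1.0, -0.0]
wrist_force: [-0.4, 0.7, -0.2]
finger_gap: 0.0255
grip_force: 0.0
clock: 15.82
tcp_pos: [0.6626, 0.1387, 0.0797]
orientation: [0.002, -0.029, 1.0, 0.0]
wrist_force: [0.0, 0.1, -0.6]
finger_gap: 0.0003
grip_force: 0.0
tcp [0.6626 0.1387 0.0797] ydeg 93.34 j6 0.03 t 15.8167
go cm (current tool axes) [8.27 0.11 0.44] turn 0.0006900849404816167
```

View pics/s5.png

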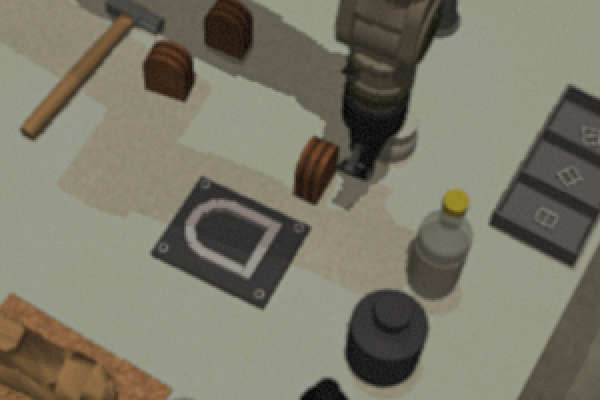

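The block stands upright at crop (316,170), and the shut fingers are just behind it on the pot side. Now I'll push it over toward the robot.

```bash
python3 -m inch '[1,0,0.8,0,1,0,0,0,0.6,0,0,0,0.5,0,0,0,0.5,0,0,0]' 
python3 -m inch '[0.5,0,0,0,0.5,0,0,0,0.5,0,0,0,0.5,0,0,0,0.5,0,0,0]' 
python3 -m inch '[0.5,0,0,0,0.5,0,0,0,0,0,0,0,0,0,0,0,0,0,0,0]' 
python3 -m inch '[0,0,-3,0,0,0,-4,0,0,0,-4,0,0,0,-3,0,0,0,0,0]' 1
python3 - <<'E'
from h import *
togo([.54,.14,.2],93.3); cv2.imwrite("pics/w6.png",eyes.read_camera("wrist")[:,:,::-1])
E
```

```text
clock: 16.28
tcp_pos: [0.6256, 0.1365, 0.0703]
orientation: [0.001, -0.029, 1.0, 0.0]
wrist_force: [0.7, -0.8, 0.7]
finger_gap: -0.0003
grip_force: 0.3
clock: 16.7
tcp_pos: [0.5997, 0.1349, 0.0692]
orientation: [-0.0, -0.029, 1.0, -0.0]
wrist_force: [-0.0, 0.7, -0.4]
finger_gap: -0.0003
grip_force: 0.0
clock: 17.12
tcp_pos: [0.5905, 0.1344, 0.0693]
orientation: [0.0, -0.029, 1.0, -0.0]
wrist_force: [-0.1, 0.2, 0.1]
finger_gap: -0.0005
grip_force: 0.0
clock: 17.53
tcp_pos: [0.5942, 0.1347, 0.2171]
orientation: [0.006, -0.029, 1.0, 0.0]
wrist_force: [1.1, 0.9, -0.0]
finger_gap: 0.0605
grip_force: 0.0
tcp [0.5942 0.1347 0.2171] ydeg 93.34 j6 0.033 t 17.5333
go cm (current tool axes) [5.4  0.84 1.64] turn 0.0006301283604666086
```

View pics/w6.png

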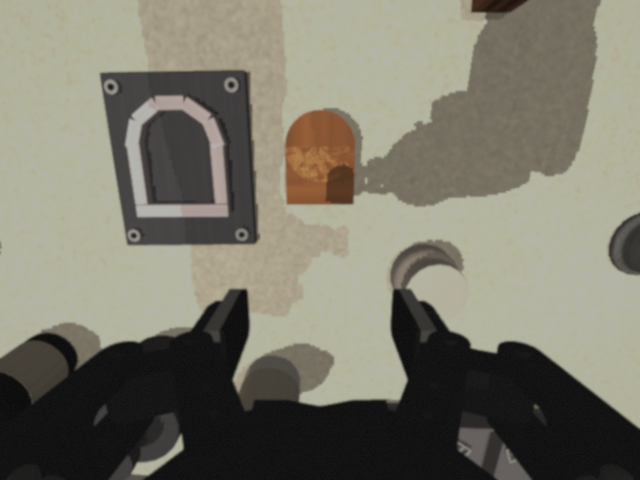

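The block lies flat with its rounded end at (320,110) and its flat end on row 204, facing the same way as the pocket. I'll let the arm settle and measure both from one frame.

```bash
python3 -m inch '[0,0,0,0,0,0,0,0,0,0,0,0,0,0,0,0,0,0,0,0]' 1
cat > m.py <<'E'
from h import *
def rect(C,m,z):
    c=max(cv2.findContours(m,0,1)[0],key=cv2.contourArea)
    P=cast(C,c.reshape(-1,2),z)[:,:2]*1000
    r=cv2.minAreaRect(P.astype(np.float32)); return P,r,cv2.boxPoints(r)
def yawof(b):
    e=[b[1]-b[0],b[2]-b[1]]; e=max(e,key=np.linalg.norm); a=np.degrees(np.arctan2(e[1],e[0])); return (a+90)%180-90
E
python3 - <<'E'
from m import *
C=cam("wrist"); im=eyes.read_camera("wrist")[:,:,::-1]; cv2.imwrite("pics/w7.png",im); C=cam("wrist")
hsv=cv2.cvtColor(im,cv2.COLOR_BGR2HSV); g=im.max(2)
h=np.zeros(g.shape,np.uint8); s=(slice(100,215),slice(275,365)); h[s]=((hsv[s][...,1]>110)*255)
P,r,b=rect(C,h,.034); print("heel",r,yawof(b))
w=np.zeros(g.shape,np.uint8); s=(slice(60,255),slice(95,265)); w[s]=(g[s]<90)*255; w=cv2.morphologyEx(w,cv2.MORPH_CLOSE,np.ones((5,5)))
x,rr,bb=rect(C,w,.010); print("plate",rr,yawof(bb))
w=np.zeros(g.shape,np.uint8); s=(slice(85,225),slice(118,234)); w[s]=(g[s]>110)*255
x,rr,bb=rect(C,w,.022); print("wall outer (107x87)",rr,yawof(bb))
ins=np.zeros(g.shape,np.uint8); cv2.drawContours(ins,[max(cv2.findContours(w,0,1)[0],key=cv2.contourArea)],-1,255,-1); ins[w>0]=0; ins=cv2.morphologyEx(ins,cv2.MORPH_OPEN,np.ones((5,5)))
x,rr,bb=rect(C,ins,.016); print("pocket (83x63)",rr,yawof(bb))
togo([.54,.14,.2],93.3)
E
```

```text
clock: 18.0
tcp_pos: [0.5897, 0.1343, 0.208]
orientation: [-0.001, -0.029, 1.0, -0.0]
wrist_force: [0.8, 0.8, 0.2]
finger_gap: 0.0854
grip_force: 0.0
heel ((541.6007080078125, 133.48077392578125), (78.30118560791016, 59.32451248168945), 3.3269402980804443) 3.32695
plate ((553.8095703125, 6.29254150390625), (157.3738555908203, 131.8312530517578), 3.4315907955169678) 3.4315948
wall outer (107x87) ((548.309326171875, 3.4661331176757812), (104.89026641845703, 89.30339050292969), 3.232664108276367) 3.2326584
pocket (83x63) ((550.1390991210938, 1.5229263305664062), (83.46601104736328, 64.02014923095703), 3.4774250984191895) 3.4774246
tcp [0.5898 0.1343 0.2082] ydeg 93.33 j6 0.033 t 18.05
go cm (current tool axes) [4.94 0.86 0.83] turn 0.0005663828495818812
```

```bash
python3 -m inch '[2.2,0.1,2,0,2.17,0.1,3,0,0,0,3.5,0,0,0,3.5,0,0,0,3,0]' 1
python3 -m inch '[0,0,2,0,0,0,1,0,0,0,0.3,0,0,0,0,0,0,0,0,0]'
python3 - <<'E'
from h import *
togo([.546,.1338,.025],93.3)
E
python3 -m inch '[0,0,0,0,0,0,0,0,0,0,0,0,0,0,0,0,0,0,0,0]' -1 30
```

```text
clock: 18.47
tcp_pos: [0.5454, 0.1338, 0.0574]
orientation: [-0.0, -0.029, 1.0, -0.0]
wrist_force: [-0.3, -0.3, -0.8]
finger_gap: 0.0857
grip_force: 0.0
clock: 18.88
tcp_pos: [0.5476, 0.1339, 0.0274]
orientation: [0.001, -0.029, 1.0, 0.0]
wrist_force: [0.5, 0.3, 1.0]
finger_gap: 0.0855
grip_force: 0.0
tcp [0.5476 0.1339 0.0274] ydeg 93.34 j6 0.039 t 18.8833
go cm (current tool axes) [ 0.16 -0.01  0.24] turn 0.0006465120213319242
clock: 19.3
tcp_pos: [0.5478, 0.1338, 0.0279]
orientation: [0.002, -0.029, 1.0, -0.0]
wrist_force: [-1.0, 0.6, 5.5]
finger_gap: 0.0592
grip_force: 33.0
```

```bash
python3 -m inch '[0,0,-1,0,0,0,-3,0,0,0,-4,0,0,0,-4,0,-0.5,-2,-3.4,0]'
python3 -m inch '[-1,-3,0,0,-1.3,-3,0,0,-1.2,-3,0,0,-1,-2.2,0,0,0,0,0,0]' 
python3 -m inch '[0,0,0,0,0,0,0,0,0,0,0,0,0,0,0,0,0,0,0,0]'
python3 - <<'E'
from m import *
C=cam("wrist"); im=eyes.read_camera("wrist")[:,:,::-1]; cv2.imwrite("pics/w8.png",im)
togo([.5567,.0034,.06],93.4)
E
```

```text
clock: 19.72
tcp_pos: [0.5516, 0.1164, 0.1835]
orientation: [0.0, -0.031, 1.0, 0.001]
wrist_force: [1.0, -0.3, -1.3]
finger_gap: 0.0592
grip_force: 33.1
clock: 20.13
tcp_pos: [0.6062, 0.0007, 0.1809]
orientation: [0.001, -0.027, 1.0, -0.001]
wrist_force: [1.1, 0.3, -1.7]
finger_gap: 0.0591
grip_force: 33.1
clock: 20.55
tcp_pos: [0.6037, 0.006, 0.1805]
orientation: [-0.0, -0.03, 1.0, 0.0]
wrist_force: [0.8, 1.0, -1.0]
finger_gap: 0.0589
grip_force: 33.1
tcp [0.6038 0.0059 0.1804] ydeg 93.41 j6 -0.183 t 20.6
go cm (current tool axes) [ 4.71  0.03 12.04] turn 0.0002129799846355418
```

View pics/w8.png

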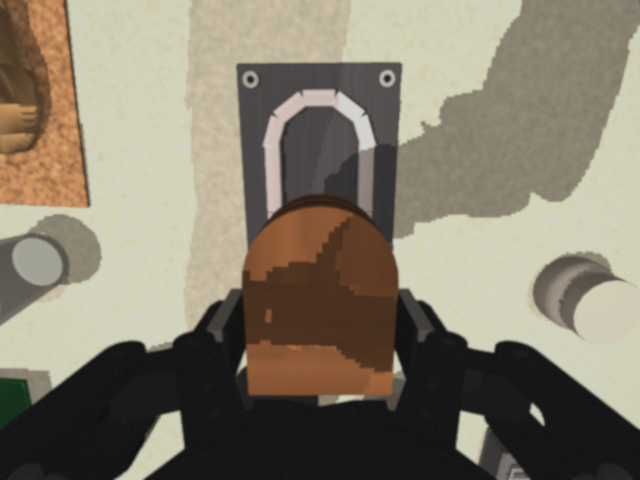

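The block is held square and nose first. The pocket's curved wall shows ahead of it, with its outer sides at columns 264 and 375 and its nose at row 88.

Run:
```python
from m import *
C=cam("wrist"); im=cv2.imread("pics/w8.png"); g=im.min(2).astype(int)
p=tool()[1]; J=np.radians(3.4); ux=np.array([np.cos(J),np.sin(J)]); uy=np.array([-ux[1],ux[0]])
def rel(px,z): # in tool-centred jig-aligned frame, mm
    d=(cast(C,px,z)[:,:2]-p[:2])*1000; return np.c_[d@ux,d@uy].round(1)
for r in (155,175,190):
    row=g[r]; th=105
    L=np.where(row[250:320]>th)[0]+250; Rr=np.where(row[330:392]>th)[0]+330
    print(r,L.min(),L.max(),Rr.min(),Rr.max(), rel([[L.min()-.5,r],[L.max()+.5,r],[Rr.min()-.5,r],[Rr.max()+.5,r]],.022).tolist())
col=g[75:125,318:322].mean(1); k=np.where(col>105)[0]+75; print("nose rows",k.min(),k.max(),rel([[320,k.min()-.5],[320,k.max()+.5]],.022).tolist())
hsv=cv2.cvtColor(im,cv2.COLOR_BGR2HSV)
for r in (262,275,288,385):
    k=np.where((hsv[r,230:412,1]>110)&(hsv[r,230:412,2]>40))[0]+230; print("blk",r,k.min(),k.max(),rel([[k.min()-.5,r],[k.max()+.5,r]],.1865).tolist())
print(hsv[190:225,320].tolist()); print(rel([[320,196],[320,206],[320,210],[320,395]],.1865))
```

```text
155 264 279 359 372 [[-58.8, -43.1], [-58.8, -30.4], [-58.8, 32.6], [-58.8, 43.8]]
175 265 280 359 372 [[-43.1, -43.0], [-43.1, -30.0], [-43.0, 33.0], [-43.0, 44.4]]
190 266 280 359 371 [[-31.0, -42.7], [-30.9, -30.4], [-30.9, 33.4], [-30.9, 44.0]]
nose rows 89 106 [[-108.2, 1.9], [-95.2, 1.9]]
blk 262 245 394 [[-25.3, -26.6], [-25.3, 29.7]]
blk 275 243 396 [[-20.1, -27.7], [-20.1, 30.7]]
blk 288 243 397 [[-14.8, -28.0], [-14.8, 31.4]]
blk 385 247 391 [[28.9, -29.0], [29.0, 31.6]]
[[8, 12, 85], [12, 15, 83], [9, 22, 82], [12, 46, 72], [11, 85, 63], [11, 130, 53], [13, 133, 46], [10, 133, 46], [11, 142, 52], [11, 134, 57], [12, 135, 53], [14, 156, 44], [13, 151, 44], [10, 130, 51], [11, 136, 60], [11, 138, 72], [12, 152, 97], [12, 156, 121], [12, 157, 135], [12, 155, 138], [12, 155, 140], [12, 156, 139], [12, 154, 139], [12, 157, 138], [13, 155, 138], [12, 154, 137], [12, 154, 137], [13, 155, 138], [12, 156, 137], [12, 153, 138], [13, 156, 137], [12, 153, 138], [12, 153, 138], [12, 157, 138], [13, 156, 137]]
[[-50.1   1.7]
 [-46.5   1.7]
 [-45.1   1.7]
 [ 33.8   1.7]]
```

```bash
python3 -m inch '[1,0,0,0,2,0,2,0,1.8,-0.03,3,0,0,0,3,0,0,0,2.5,0]'
python3 -m inch '[0,0,1.5,0,0,0,0.6,0,0,0,0,0,0,0,0,0,0,0,0,0]'
python3 - <<'E'
from h import *
togo([.5557,.0028,.054],93.4); print(get_state()["wrist_force"])
E
```

```text
clock: 21.02
tcp_pos: [0.5545, 0.0025, 0.0741]
orientation: [-0.0, -0.029, 1.0, 0.0]
wrist_force: [-0.1, 0.3, -1.3]
finger_gap: 0.0589
grip_force: 33.1
clock: 21.43
tcp_pos: [0.5575, 0.0019, 0.0557]
orientation: [0.001, -0.029, 1.0, -0.0]
wrist_force: [0.5, 0.1, -0.7]
finger_gap: 0.059
grip_force: 33.1
tcp [0.5575 0.0019 0.0557] ydeg 93.35 j6 -0.199 t 21.4333
go cm (current tool axes) [0.17 0.1  0.17] turn -0.0008579186461932231
[ 0.51792281  0.0809279  -0.72863284]
```

```bash
python3 -m inch '[0.17,0.08,0.2,0,0,0,0.2,0,0,0,0.2,0,0,0,0.1,0,0,0,0,0]'
python3 -m inch '[0,0,0.2,0,0,0,0.1,0,0,0,0.1,0,0,0,0,0,0,0,0,0]'
```

```text
clock: 21.85
tcp_pos: [0.5545, 0.0026, 0.0472]
orientation: [0.0, -0.029, 1.0, -0.0]
wrist_force: [0.1, 0.6, -0.7]
finger_gap: 0.0593
grip_force: 33.1
clock: 22.27
tcp_pos: [0.5545, 0.0025, 0.0432]
orientation: [-0.0, -0.029, 1.0, -0.0]
wrist_force: [0.2, 0.3, -1.2]
finger_gap: 0.0591
grip_force: 33.1
```

```bash
python3 -m inch '[0,0,0.2,0,0,0,0.1,0,0,0,0.1,0,0,0,0,0,0,0,0,0]' 
python3 -m inch '[0,0,0.1,0,0,0,0.1,0,0,0,0.1,0,0,0,0,0,0,0,0,0]'
```

```text
clock: 22.68
tcp_pos: [0.5545, 0.0026, 0.0392]
orientation: [0.0, -0.029, 1.0, -0.0]
wrist_force: [1.7, -1.0, -1.0]
finger_gap: 0.0593
grip_force: 33.1
clock: 23.1
tcp_pos: [0.5545, 0.0025, 0.0379]
orientation: [0.0, -0.029, 1.0, -0.0]
wrist_force: [-4.2, -0.9, 10.9]
finger_gap: 0.0585
grip_force: 34.5
```

Contact came at the expected seated height. Now I'll release, retreat and check.

```bash
python3 -m inch '[0,0,-0.1,0,0,0,0,0,0,0,0,0,0,0,0,0,0,0,0,0]' 1 20
python3 -m inch '[0,0,-0.5,0,0,0,-2,0,0,0,-4,0,0,0,-4,0,0,0,-4,0]' 1
python3 -m inch '[-2,0,-2,0,-3,0,0,0,-1,0,0,0,0,0,0,0,0,0,0,0]'
python3 - <<'E'
from m import *
C=cam("wrist"); im=eyes.read_camera("wrist")[:,:,::-1]; cv2.imwrite("pics/w9.png",im)
hsv=cv2.cvtColor(im,cv2.COLOR_BGR2HSV)
s=(slice(60,300),slice(220,420)); h=np.zeros(im.shape[:2],np.uint8); h[s]=(hsv[s][...,1]>110)*255
P,r,b=rect(C,h,.044); print(r,yawof(b))
t=eyes.read_camera("scene")[:,:,::-1][140:380,150:450]; cv2.imwrite("pics/c9.png",np.hstack([cv2.resize(im[50:300,200:440],(380,396)),cv2.resize(t,(400,396))]))
E
```

```text
clock: 23.52
tcp_pos: [0.5543, 0.0026, 0.037]
orientation: [-0.0, -0.029, 1.0, -0.0]
wrist_force: [0.8, 0.0, -0.4]
finger_gap: 0.0852
grip_force: 0.0
clock: 23.93
tcp_pos: [0.5537, 0.0027, 0.1837]
orientation: [-0.001, -0.029, 1.0, 0.0]
wrist_force: [1.2, 0.4, -0.1]
finger_gap: 0.0856
grip_force: 0.0
clock: 24.35
tcp_pos: [0.6141, 0.0061, 0.2019]
orientation: [-0.001, -0.029, 1.0, 0.0]
wrist_force: [0.5, -0.0, -0.0]
finger_gap: 0.0855
grip_force: 0.0
((547.9937744140625, 4.043643951416016), (78.02301788330078, 58.8978157043457), 3.3071749210357666) 3.3071747
```

View pics/c9.png

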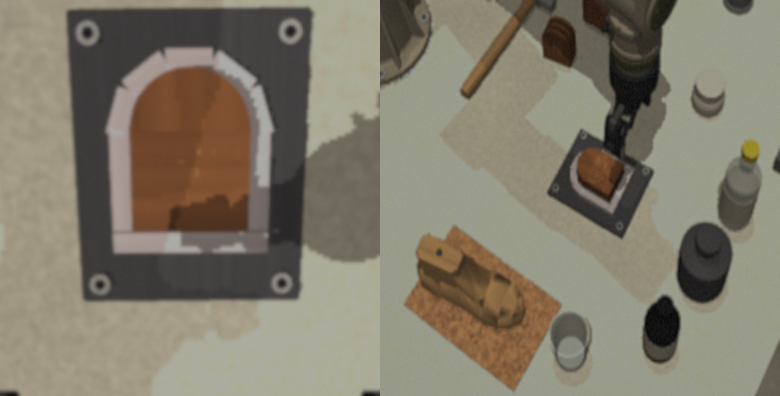

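The block sits inside the wall all round, with its rounded end in the pocket's rounded end. The last is upright on the mat, the bystanders are in place, and the gripper is clear, so I'm handing in.

```bash
python3 -c "
from workcell import env
print(env.hand_in())"
```

```text
the job is handed in; nothing more can be done
None
```

The last stands on its sole on the cork mat, the heel block lies flat in the jig's pocket with its rounded end in the rounded end, and the job was handed in at about 24.5 s; no verdict was returned.

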